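# Park and secure the tall dispenser bottle

### The job

Slide the tall dispenser bottle that stands loose on the bench into the empty bottle bay: push it low down on the glass so that it stays upright on the bench, never by its dispenser head, and press it gently but firmly home until you feel it bear on both pads of the V stop at the back. Then swing that bay's retaining bar fully shut across its mouth, and leave everything else as it is.

Things in the scene. Friction and masses are not known exactly. Their poses are not given: they have to be found in the camera images.
- bottle: The tall bottle to park, alone in front of the empty bay: amber glass, paper label, yellow and white dispenser on top; 325 mm tall, 0.65 to 0.9 kg, top-heavy. Glass: upright cylinder 80 mm across from the bench to 108 mm, then narrowing to a 33 mm neck. Origin: centre of underside; z up its axis; x towards its spout (reach 72 mm, 140 to 194 mm high; starts pointing roughly into the bay or to the bay's right).
- push_height (a point): Point on that bottle's axis 30 mm above the bench: a good height to push at. Bottle on bench: friction 0.48 to 0.72, so it slides under 3 to 7 N when pushed below about 50 mm and may topple if pushed higher.
- dispenser: That bottle's dispenser head (delicate, not to be touched): everything from 150 mm up. Same origin and axes as bottle.
- bay: The empty bottle bay, steel, fixed to the bench (an occupied twin stands 200 mm to its right); mouth towards the bottle; no floor. Origin on the bench, where a bottle's axis stands when seated on the V stop at its foremost setting; x points into the bay, y to its left. V stop: two upright rubber-faced pads, 13 to 63 mm high, at 45 degrees either side of x, symmetric about y = 0, clamped rigid.
- bay_mouth (a point): Middle of the bay's mouth on the bench, at bay x = -52, y = 0 mm. Front posts 16 mm thick, 66 mm tall at 68 mm left and right of it; side rails (9 mm rod, 34 mm high) run back from them. The V stop is set 0 to 20 mm deeper than its foremost setting and this is not measured: a seated bottle's axis is 52 to 72 mm inside this point. Find it by feel.
- bar (a joint): The empty bay's retaining bar, rad: 0 = shut across the mouth in front of both posts (end stop); starts at 1.6 to 1.85 = swung open, pointing out of the bay. Shuts counter-clockwise seen from above: its free end goes round in front of the mouth to the bay's right. Stiff, stays where left (friction 0.22 N m). Flat bar, 6 mm thick, 14 mm tall, centred 48 mm above the bench, its middle plane 14 mm outside the hinge axis.
- bar_hinge (a point): On the upright hinge axis of that bar, 48 mm above the bench: the bay's left front post, bay x = -52, y = +68 mm.
- bar_knob (a point): Centre of the black upright finger knob at that bar's free end: 16 mm across, from 44 to 84 mm above the bench, point at 64 mm; 152 mm from the hinge axis. With the bar shut it is at bay x = -66, y = -83 mm.
- tip_box: Dark blue pipette-tip box to the right of the bay's approach, 80 x 118 x 58 mm. Origin: centre of underside. Leave it.
- jar: Small white bottle left of the empty bay, 42 mm across, 78 mm tall. Origin: centre of underside. Leave it.
- dishes: Stack of three clear dishes at the robot's right, 90 mm across, 41 mm tall. Origin: centre of underside. Leave it.
- wash_bottle: White bottle with a green cap at the robot's left, 64 mm across, 147 mm tall. Origin: centre of underside. Leave it.

How it is judged (in metres and radians):
On the way, in this order (a step that is already met when the one before it is completed fails the run):
1. With the retaining bar still open, the bottle stands upright in the bay and bears on the V stop with more than 2 N (x of bottle in the frame of bay between -0.005 and 0.024 m and y of bottle in the frame of bay between -0.005 and 0.005 m and contact force between bottle and bay above 2 N and value of joint bar above 1 rad and angle between bottle's own z axis and vertical below 0.06 rad), for 0.1 s.
2. The retaining bar of that bay is swung shut (within 0.08 rad of its end stop) (value of joint bar below 0.08 rad), for 0.2 s.
At the end, for the whole second after the job is handed in: The bottle stands upright and at rest on the bench in its bay, axis within 5 mm of the bay's middle and where the V stop seats it (bay x -5 to 24 mm); the bar is shut within 0.08 rad; tip box, jar, dishes and white bottle within 15 mm of their start (x of bottle in the frame of bay between -0.005 and 0.024 m and y of bottle in the frame of bay between -0.005 and 0.005 m and angle between bottle's own z axis and vertical below 0.03 rad and height (world z) of bottle below 0.004 m and linear speed of bottle below 0.01 m/s and value of joint bar below 0.08 rad and distance of each of tip_box, jar, dishes, wash_bottle from where it was at the start of the episode below 0.015 m); the robot touches nothing.
It fails at once if The bottle leans more than 0.12 rad or is lifted off the bench (angle between bottle's own z axis and vertical above 0.12 rad or height (world z) of bottle above 0.008 m).
It fails at once if The robot touches the dispenser head (over 1 N) (contact force between any of the fingers, the arm and dispenser above 1 N).
It fails at once if The bottle is pressed against the bay with more than 15 N, or by the robot with more than 22 N (contact force between bottle and bay above 15 N or contact force between any of the fingers, the arm and bottle above 22 N).
It fails at once if The robot pushes on the bay or its bar with more than 25 N (contact force between any of the fingers, the arm and bay above 25 N).
It fails at once if The tip box, jar, dishes or white bottle is moved over 15 mm (distance of any of tip_box, jar, dishes, wash_bottle from where it was at the start of the episode above 0.015 m).
It also fails if it takes over 72 s, if anything falls off the work surface, if the arm or the gripper's body presses on something with over 40 N, if the wrist force passes 120 N, or if a joint passes its speed limit or range.

### The arm

A 7-joint arm with a two-finger parallel gripper is mounted at the origin on the work surface. World frame = base frame: x ahead of the robot, y to its left, z up, the work surface at z = 0. Lengths are in mm, angles in rad, forces in N, time in s.
With the tool pointing down it reaches from about 400 to 875 mm from the base axis. Payload 4.4 kg.
Tool frame: the origin (TCP) lies at the very end of the fingers, on their centre line; the grasp point (between the pads) lies ctrl.grip_depth behind it (ctrl.grip_depth is the distance from the TCP to the grasp point, in mm); y points along the fingers, x is the direction in which the jaws open and shut, and the axes are right-handed (so a half turn about y gives the same grasp; the last joint's range is limited). The gripper opens to 85 mm and grips with 20 to 120 N. Pads are 22 mm wide; open, the fingers measure 114 mm over their backs; the gripper's body (76 mm by 85 mm) begins 54 mm behind the grasp point. The pads swing forward as they close: fully open they stand 13 mm farther back than shut.
Start: joints at [1.057, 0.628, 0.038, 1.517, -0.027, 0.996, -0.02], TCP at [281.468, -585.913, 231.313] pointing down, gripper open.
Joint ranges: [-3.06, 3.06], [-0.37, 2.12], [-1.25, 1.32], [0.18, 2.47], [-1.1, 4.24], [0.23, 1.98], [-2.94, 2.94]. Speed limits (rad/s): [2.57, 2.57, 3.14, 3.14, 3.14, 3.14, 3.14].

### API

Orientations are given as [roll, pitch, yaw] about the fixed x, y, z axes, in that order (R = Rz(yaw) Ry(pitch) Rx(roll)).
In Python, from cell import ctrl gives the robot as it stands.
- The arm moves only by the tool apply_moves, never from a script. Its argument "motion" is a list of rows, each a list of 5 numbers: the shift along the tool's x, y, z in cm, then the turn about the tool's y in rad, then the finger opening in cm, from 0 to 8.54. In form: [[tx, ty, tz, roll, hand], ...]. A call has 1 to 20 rows; each row is the pose to reach, as a shift and turn from the pose commanded when the call began, along the tool's axes at that moment; what a row does not reach only later rows make up. A row lasts 1/8 s, in which the tool goes at most 62.5 mm and 10.7 degrees, less where a joint would pass 70% of its speed; a pose out of reach is approached as far as the arm can. A call with a gripper value outside its range is refused whole. The fingers move at their own pace and stop on an object; the grip force is fixed at half the most. Time passes only in rows, so rows that repeat a pose let the fingers close. It gives the time, the measured TCP pose, the force and the opening at its end, in the units of the state.
- ctrl.read_state(): the state, without advancing time (a new reading comes with each control period).
- ctrl.get_image(name): name is "scene" or "top" or "wrist"; returns a dict with "image" (480x640x3 uint8, red, green, blue), "vfov" (degrees; the focal length in pixels is half the picture's height over the tangent of half this angle, whatever the lens; pixels are square), "cx", "cy" (the principal point, pixels), "extrinsics" (4x4, takes a point from world to camera coordinates); the wrist camera has in their place "tool_from_camera" (4x4, takes a point from camera to tool coordinates, whose origin is the TCP and whose axes are the tool frame's). Camera axes: x right, y up, looking along -z (the intrinsics and any distortion apply to the point x, -y, -z); pixel columns grow to the right and rows downward; lengths in mm; the calibration is good to about 2 mm. A picture is of the moment at which its call begins: read the wrist's pose just before it. There is no depth.
- ctrl.finish_job(): hands the job in, once; it reports no verdict.
Trained networks look in a picture, given as the dict that the camera call returned (one of the last four; its "shot" number tells which), for a name from the list of things; names that differ only in an ending like _2 or _b are one class to them, and where a whole thing is asked for, a point or a joint stands for the part that bears it (a point fixed in the world has none). Each returns a list of dicts, best first, with "confidence" (0 to 1); they miss things now and then, are a little off and sometimes report something else, mostly with a low value. They report only what shows in the picture. A call takes as long as a camera call.
- ctrl.search_frame(picture, query): "location" ([x, y, z] in mm, in world coordinates, good to about 4 mm: the middle of the surface that is visible of it).
- ctrl.mark_of(picture, query): "location" ([x, y, z] in mm, in world coordinates, good to about 4 mm: a listed point, or the origin of a listed thing).
The state is a dict: "clock": time; "qpos": joint angles; "qd": joint speeds; "tau": joint torques, N m; "eef_pos": TCP position; "tool_rot": TCP orientation; "force": force on the tool from outside, world axes, zero at the start; "torque": the same for the moment, N m; "width": finger opening in mm.
Only numpy, scipy, OpenCV 4.12 (cv2) and the standard library are available. Lean on these libraries where they do the work, as an engineer would, in place of code of your own. Each camera call takes 0.05 s, during which the arm holds its last target.

## Working session

There is one attempt and no reset: what is moved stays moved. The work goes in short steps, Python scripts to look and compute and a tool call to move; the robot and the scene stay as the last step left them, time stands still between calls to the robot, and variables do not carry over. Pictures are saved under pics/ and viewed, and the job is handed in when it is done.

Besides the shell and the picture viewer there is one more tool, called after ">>>" as a command line: name --pt "numbers of a row" for each row, then --argument value for the rest. apply_moves: Moves the arm, as the interface text tells. Its arguments: {"type":"object","properties":{"motion":{"type":"array","items":{"type":"array","items":{"type":"number"}}}},"required":["motion"]}

```bash
ls; mkdir -p pics; cat > h.py <<'E'
import numpy as np, cv2
from cell import ctrl
def snap(name,fn):
    p=ctrl.get_image(name); cv2.imwrite('pics/'+fn,cv2.cvtColor(p['image'],cv2.COLOR_RGB2BGR)); return p
E
python3 - <<'E'
from h import *
s=ctrl.read_state()
for k in s: print(k,np.round(s[k],3).tolist())
print(ctrl.grip_depth)
for n in ['scene','top']:
    p=snap(n,n+'0.png')
    print(n,p['vfov'],p['cx'],p['cy'],[k for k in p]); print(np.round(p['extrinsics'],3).tolist())
    for q in ['bottle','push_height','dispenser','bay','bay_mouth','bar','bar_hinge','bar_knob','tip_box','jar','dishes','wash_bottle']:
        for f in (ctrl.search_frame,ctrl.mark_of):
            try: print(q,f.__name__,[(np.round(d['location']).tolist(),round(d['confidence'],2)) for d in f(p,q)][:3])
            except Exception as e: print(q,e)
E
```

```text
pics
clock 0.0
qpos [1.057, 0.629, 0.038, 1.518, -0.027, 0.996, -0.02]
qd [0.001, -0.0, 0.001, 0.001, 0.001, -0.001, -0.001]
tau [-0.0, -56.341, 1.226, -19.344, 0.011, 0.011, -0.0]
eef_pos [281.198, -585.315, 230.37]
tool_rot [-1.571, 0.002, -1.123]
force [0.54, -0.185, 0.332]
torque [-0.028, -0.046, 0.039]
width 85.443
18.700000000000003
scene 46.6699103010162 326.73744981605654 236.76998721042293 ['image', 'vfov', 'cx', 'cy', 'extrinsics', 'shot']
[[-0.374, 0.927, -0.012, 213.723], [-0.762, -0.3, 0.574, 395.496], [0.529, 0.224, 0.818, -1690.876], [0.0, 0.0, 0.0, 1.0]]
bottle call [([554.0, -4.0, 143.0], 0.92)]
bottle call [([537.0, -14.0, 0.0], 0.96)]
push_height call [([558.0, -6.0, 142.0], 0.68)]
push_height call [([535.0, -11.0, 28.0], 0.6), ([599.0, 453.0, 5.0], 0.4)]
dispenser call [([552.0, -5.0, 261.0], 0.96), ([555.0, -4.0, 138.0], 0.45)]
dispenser call []
bay call [([627.0, 149.0, 35.0], 0.57), ([554.0, -2.0, 260.0], 0.48)]
bay call [([588.0, 134.0, 1.0], 0.87)]
bay_mouth call [([626.0, 154.0, 39.0], 0.7)]
bay_mouth call []
bar call [([449.0, 78.0, 54.0], 0.78), ([466.0, -
[... 1462 characters left out ...]
y_mouth, bottle, dishes, dispenser, jar, push_height, tip_box, wash_bottle
bar_hinge call [([617.0, 162.0, 44.0], 0.65)]
bar_hinge call [([499.0, 126.0, 51.0], 0.83)]
bar_knob call [([455.0, 86.0, 58.0], 0.73)]
bar_knob call []
tip_box call [([647.0, -271.0, 49.0], 0.92)]
tip_box call [([648.0, -276.0, 1.0], 0.65), ([596.0, 448.0, -4.0], 0.57)]
jar call [([454.0, 85.0, 57.0], 0.65), ([477.0, 197.0, 53.0], 0.62), ([648.0, -275.0, 49.0], 0.58)]
jar call [([481.0, 204.0, 4.0], 0.8), ([457.0, -434.0, 3.0], 0.41)]
dishes call [([457.0, -429.0, 42.0], 0.82)]
dishes call [([460.0, -436.0, 2.0], 0.82)]
wash_bottle call [([592.0, 435.0, 108.0], 0.77), ([533.0, -10.0, 327.0], 0.2)]
wash_bottle call []
```

View pics/scene0.png

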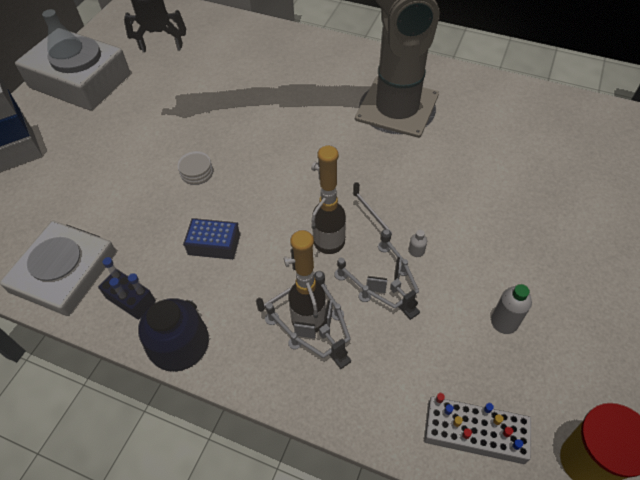

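View pics/top0.png

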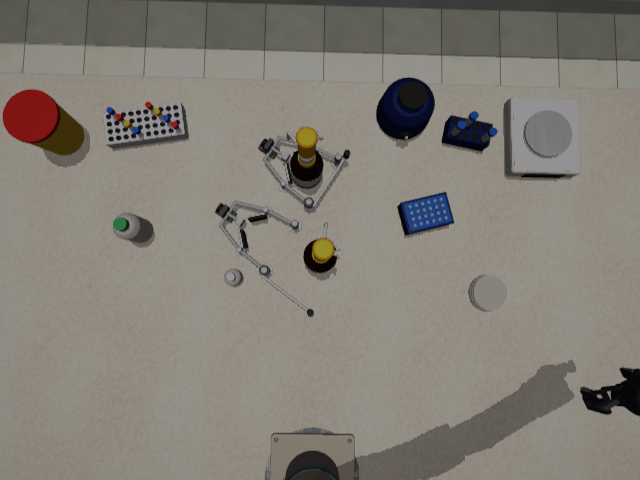

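```bash
python3 - <<'E'
import cv2
a=cv2.imread('pics/scene0.png');b=cv2.imread('pics/top0.png')
cv2.imwrite('pics/sc_z.png',cv2.resize(a[140:330,240:440],None,fx=4,fy=4,interpolation=cv2.INTER_CUBIC)[:,:800][:600] if 0 else cv2.resize(a[170:320,270:440],None,fx=4,fy=4,interpolation=cv2.INTER_CUBIC))
cv2.imwrite('pics/top_z.png',cv2.resize(b[190:330,200:350],None,fx=4,fy=4,interpolation=cv2.INTER_CUBIC))
E
```

```text
(no output)
```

View pics/sc_z.png

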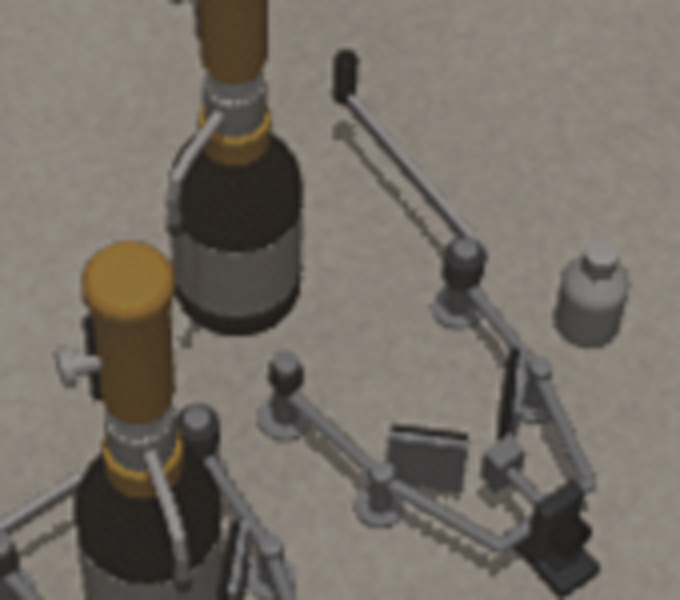

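View pics/top_z.png

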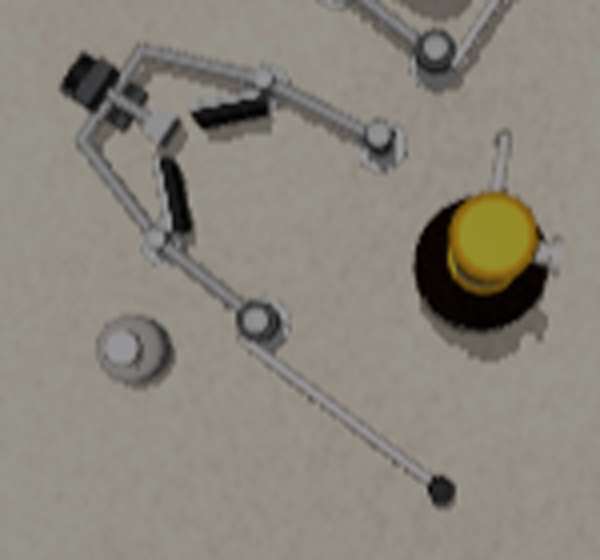

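```bash
cat >> h.py <<'E'
CAM={'scene':(46.6699103010162,326.73744981605654,236.76998721042293),'top':(51.878821086968145,316.4703396681583,235.06022446100837)}
def ray(p,u,v):
    f=240/np.tan(np.radians(p['vfov'])/2); E=p['extrinsics']
    d=np.array([(u-p['cx'])/f,-(v-p['cy'])/f,-1.0]); R=E[:3,:3]; o=-R.T@E[:3,3]
    return o,R.T@d
def atz(p,u,v,z):
    o,d=ray(p,u,v); return o+d*(z-o[2])/d[2]
def tri(a,b):
    A=[];B=[]
    for o,d in (a,b):
        d=d/np.linalg.norm(d);P=np.eye(3)-np.outer(d,d);A.append(P);B.append(P@o)
    return np.linalg.lstsq(np.vstack(A),np.hstack(B),rcond=None)[0]
def proj(p,X):
    f=240/np.tan(np.radians(p['vfov'])/2);c=p['extrinsics']@np.r_[X,1]
    return np.array([p['cx']-f*c[0]/c[2],p['cy']+f*c[1]/c[2]])
E
python3 - <<'E'
from h import *
t=ctrl.get_image('top');s=ctrl.get_image('scene')
g=lambda u,v,o:((u+.5)/4-.5+o[0],(v+.5)/4-.5+o[1])
for n,a,b,z in [('L',(257,321),(465,246),66),('R',(379,138),(286,362),66),('K',(441,489),(346,55),84)]:
    A=g(*a,(200,190));B=g(*b,(270,170))
    print(n,atz(t,*A,z).round(1),atz(s,*B,z).round(1),tri(ray(t,*A),ray(s,*B)).round(1))
# bottle underside check
for q in ([537,-12,0],[537,-12,108]): print(proj(t,q),proj(s,q))
E
```

```text
L [499.2 126.   66. ] [501.4 126.4  66. ] [499.4 126.1  63.3]
R [612.2  54.8  66. ] [618.5  55.8  66. ] [613.4  54.5  57.8]
K [401.6  12.9  84. ] [400.4  12.1  84. ] [401.7  12.8  85.7]
[320.3974418 256.8922615] [327.49063329 240.70477742]
[321.66611736 254.3314069 ] [327.00410799 214.84041946]
```

```bash
python3 - <<'E'
from h import *
s=ctrl.get_image('scene')['image'][:,:,::-1];t=ctrl.get_image('top')['image'][:,:,::-1]
w=snap('wrist','w0.png'); print(w['vfov'],w['cx'],w['cy'],w['tool_from_camera'].round(3).tolist())
a=cv2.resize(s[0:60,110:200],(720,480),interpolation=cv2.INTER_CUBIC)
cv2.imwrite('pics/grip_s.png',a)
E
```

```text
69.9350072219915 323.67057634181043 239.02915617402883 [[1.0, 0.0, 0.001, 0.154], [0.001, 0.295, -0.956, -142.901], [-0.0, 0.956, 0.295, 75.967], [0.0, 0.0, 0.0, 1.0]]
```

View pics/grip_s.png

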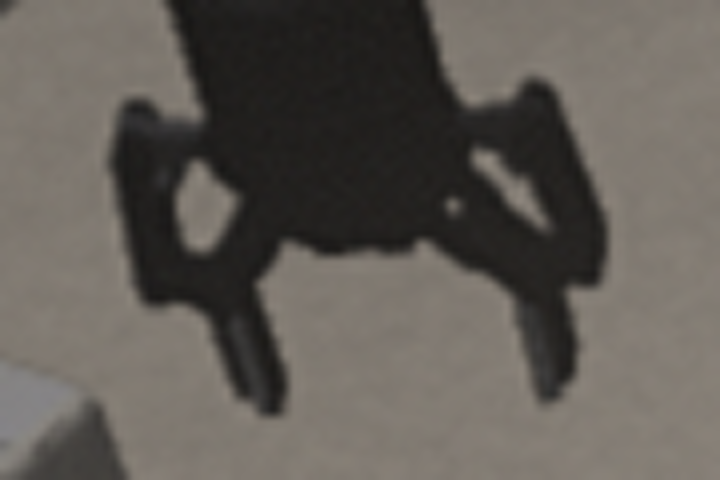

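View pics/w0.png

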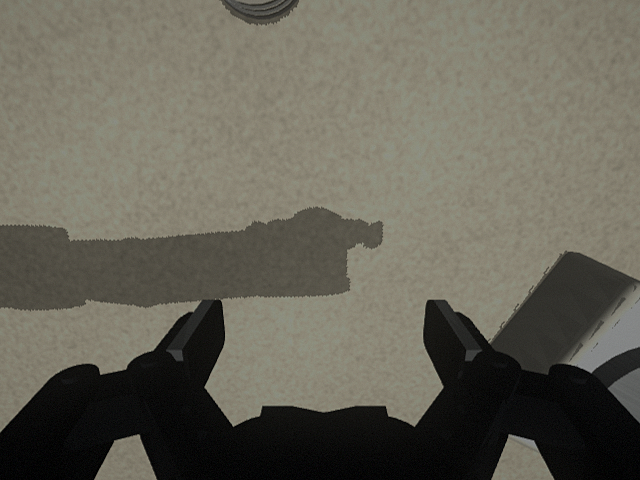

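```bash
python3 - <<'E'
import cv2,numpy as np
a=cv2.imread('pics/w0.png')[260:480]
a=np.clip((a.astype(float)/255)**0.45*255*1.1,0,255).astype('uint8')
cv2.imwrite('pics/w0e.png',cv2.resize(a[:,320:],None,fx=2.5,fy=2.5,interpolation=cv2.INTER_CUBIC))
E
```

```text
(no output)
```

View pics/w0e.png

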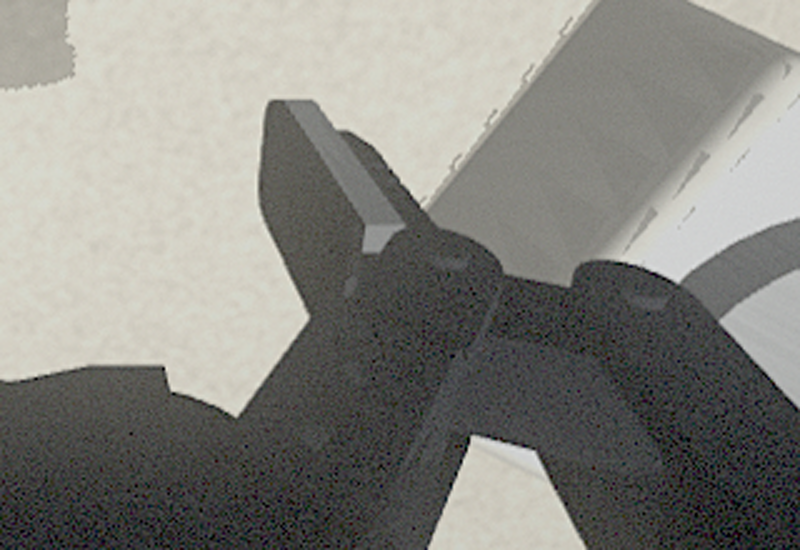

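>>> apply_moves --pt "-2.4 0 4.25 0.03 8.54" --pt "-4.8 0 8.5 0.06 8.54" --pt "-7.2 0 12.75 0.09 8.54" --pt "-9.6 0 17 0.12 8.54" --pt "-12 0 21.25 0.16 8.54" --pt "-14.4 0 25.5 0.19 8.54" --pt "-16.8 0 29.75 0.22 8.54" --pt "-19.2 0 34 0.25 8.54" --pt "-21.6 0 38.25 0.28 8.54" --pt "-24 0 42.5 0.314 8.54" --pt "-24 5 42.5 0.314 8.54" --pt "-24 10 42.5 0.314 8.54" --pt "-24 15 42.5 0.314 8.54" --pt "-24 19 42.5 0.314 8.54" --pt "-24 21 42.5 0.314 8.54" --pt "-24 21 42.5 0.314 8.54"

```text
clock: 4.65
eef_pos: [560.1, -185.4, 20.5]
tool_rot: [-1.573, 0.001, -1.437]
force: [-0.2, -0.0, 1.1]
width: 85.6
```

```bash
python3 - <<'E'
from h import *
s=ctrl.read_state()
for k in ['clock','qpos','eef_pos','tool_rot','force']: print(k,np.round(s[k],3).tolist())
p=snap('scene','s1.png');t=snap('top','t1.png');w=snap('wrist','w1.png')
i=p['image'][:,:,::-1]; cv2.imwrite('pics/s1z.png',cv2.resize(i[120:290,200:400],(800,680))[:600])
for c in (p,t):
  for q in ['bottle','push_height','bar_hinge','bar_knob','bay']:
    print(q,[(np.round(d['location'],1).tolist(),round(d['confidence'],2)) for d in ctrl.mark_of(c,q)][:2])
E
```

```text
clock 4.65
qpos [0.23, 0.84, 0.068, 1.831, -0.11, 0.476, -1.064]
eef_pos [560.11, -185.416, 20.499]
tool_rot [-1.573, 0.001, -1.437]
force [-0.23, -0.04, 1.101]
bottle []
push_height [([540.6, -9.8, 30.8], 0.87)]
bar_hinge [([504.0, 131.8, 44.1], 0.69)]
bar_knob [([404.3, 14.4, 63.9], 0.83)]
bay []
bottle [([537.3, -6.3, -3.8], 0.97)]
push_height [([534.8, -10.0, 28.6], 0.78)]
bar_hinge [([499.0, 126.2, 48.6], 0.56)]
bar_knob [([403.9, 11.7, 67.6], 0.81)]
bay []
```

View pics/s1z.png

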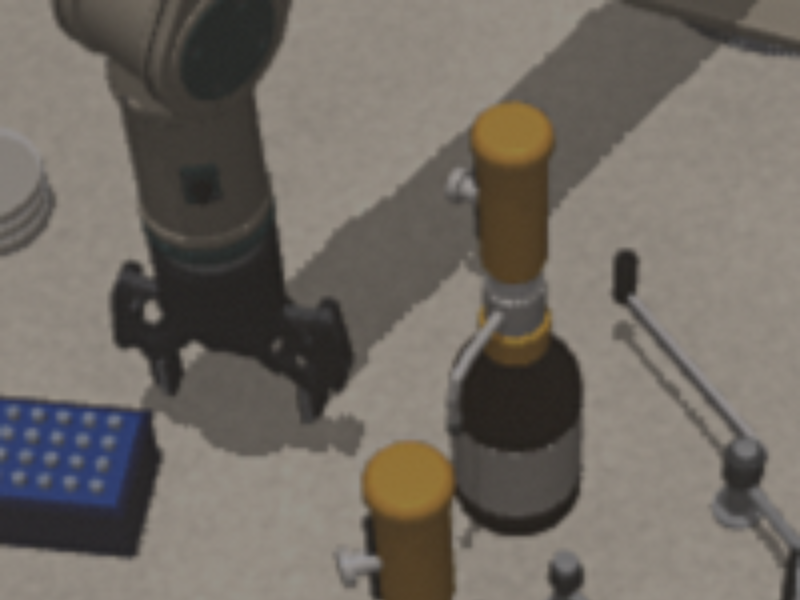

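View pics/w1.png

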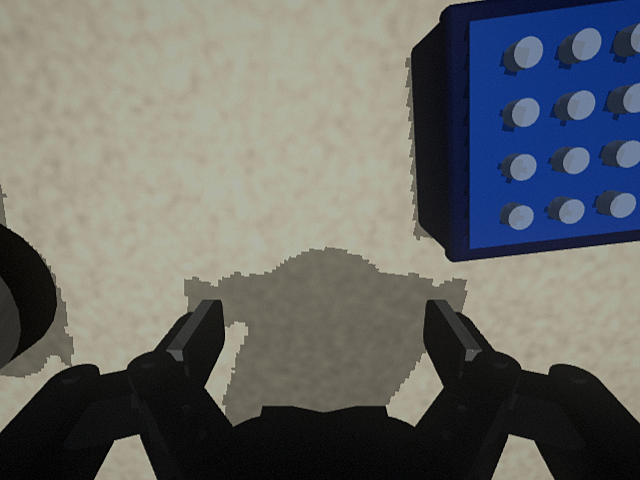

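>>> apply_moves --pt "0 1 0 0 8.54" --pt "0 2 0 0 8.54" --pt "0 2.5 0 0 8.54" --pt "0 2.5 0 0 8.54"

```text
clock: 5.8
eef_pos: [560.1, -185.4, -4.5]
tool_rot: [-1.572, 0.001, -1.437]
force: [-0.4, -0.5, -0.2]
width: 85.4
```

```bash
python3 - <<'E'
from h import *
s=ctrl.read_state()
for k in ['clock','eef_pos','tool_rot','force']: print(k,np.round(s[k],3).tolist())
w=snap('wrist','w2.png')
E
```

```text
clock 5.8
eef_pos [560.124, -185.444, -4.503]
tool_rot [-1.572, 0.001, -1.437]
force [-0.422, -0.475, -0.228]
```

View pics/w2.png

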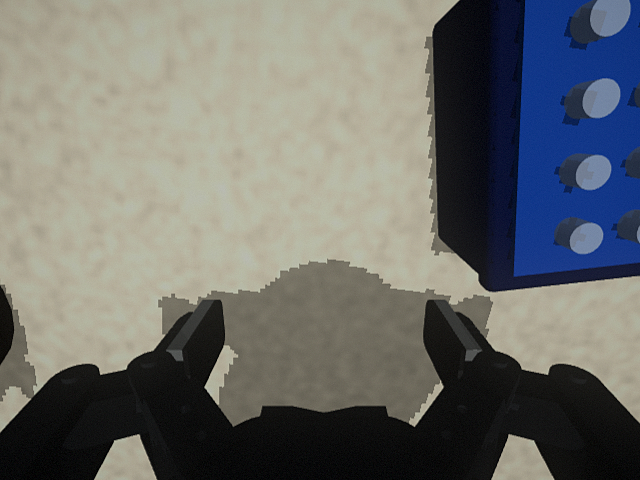

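>>> apply_moves --pt "-1 0.5 0 0 8.54" --pt "-2.5 0.5 0 0 8.54" --pt "-4 0.5 0 0 8.54" --pt "-4.8 0.5 0 0 8.54" --pt "-5.2 0.5 0 0 8.54" --pt "-5.5 0.5 0 0 8.54" --pt "-5.8 0.5 0 0 8.54" --pt "-6.1 0.5 0 0 8.54" --pt "-6.4 0.5 0 0 8.54" --pt "-6.7 0.5 0 0 8.54" --pt "-7.0 0.5 0 0 8.54"

```text
clock: 7.22
eef_pos: [551.7, -117.6, -8.5]
tool_rot: [-1.57, -0.002, -1.438]
force: [1.0, -4.3, 0.3]
width: 85.4
```

```bash
python3 - <<'E'
from h import *
s=ctrl.read_state()
for k in ['clock','eef_pos','tool_rot','force']: print(k,np.round(s[k],3).tolist())
p=snap('scene','s2.png');t=snap('top','t2.png')
i=p['image'][:,:,::-1]; cv2.imwrite('pics/s2z.png',cv2.resize(i[120:270,220:420],(800,600)))
for c in (p,t):
  for q in ['bottle','push_height']:
    print(q,[(np.round(d['location'],1).tolist(),round(d['confidence'],2)) for d in ctrl.mark_of(c,q)][:2])
E
```

```text
clock 7.225
eef_pos [551.679, -117.591, -8.512]
tool_rot [-1.57, -0.002, -1.438]
force [1.044, -4.331, 0.277]
bottle []
push_height [([538.8, -8.8, 30.7], 0.63)]
bottle [([537.8, -0.7, -4.4], 0.61)]
push_height [([533.0, -3.8, 31.4], 0.83), ([459.7, -437.6, 2.8], 0.26)]
```

View pics/s2z.png

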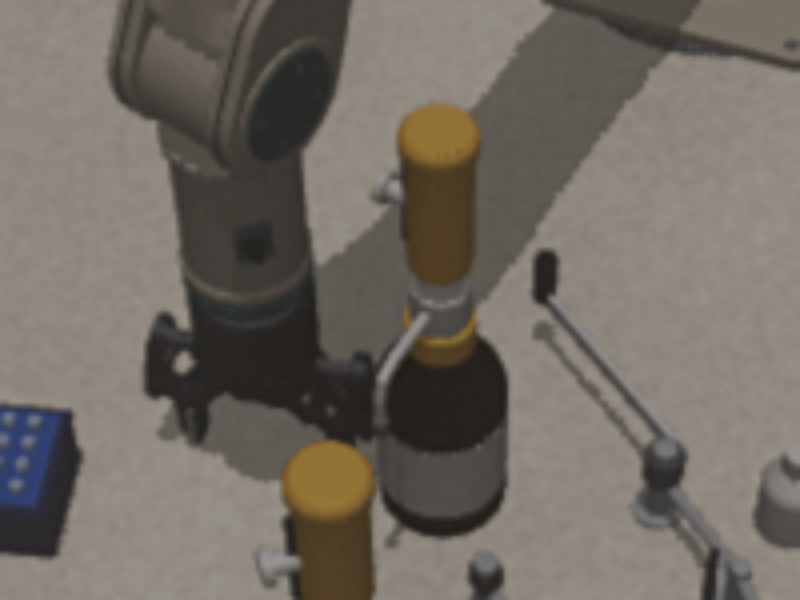

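>>> apply_moves --pt "-0.4 0 0 0 8.54" --pt "-0.8 0 0 0 8.54" --pt "-1.2 0 0 0 8.54" --pt "-1.6 0 0 0 8.54" --pt "-2.0 0 0 0 8.54" --pt "-2.4 0 0 0 8.54" --pt "-2.8 0 0 0 8.54" --pt "-3.2 0 0 0 8.54" --pt "-3.6 0 0 0 8.54" --pt "-4 0 0 0 8.54"

```text
clock: 8.78
eef_pos: [545.9, -76.2, -8.7]
tool_rot: [-1.571, 0.0, -1.437]
force: [0.4, -3.5, 1.6]
width: 85.6
```

```bash
cat >> h.py <<'E'
M=np.array([556.7,90.4]);YB=np.radians(57.7)
def bay(p):
    d=np.array(p[:2])-M; return np.array([d[0]*np.cos(YB)+d[1]*np.sin(YB),-d[0]*np.sin(YB)+d[1]*np.cos(YB)])
def look(n):
    s=ctrl.read_state()
    for k in ['clock','eef_pos','tool_rot','force']: print(k,np.round(s[k],3).tolist())
    print('tool bay',bay(s['eef_pos']).round(1))
    p=snap('scene',f's{n}.png');t=snap('top',f't{n}.png')
    i=p['image'][:,:,::-1];j=t['image'][:,:,::-1]
    cv2.imwrite(f'pics/z{n}.png',np.hstack([cv2.resize(i[150:320,270:420],(400,453)),cv2.resize(j[180:350,200:350],(400,453))]))
    for c in (p,t):
      for q in ['bottle','push_height']:
        print(q,[(np.round(d['location'],1).tolist(),bay(d['location']).round(1).tolist(),round(d['confidence'],2)) for d in ctrl.mark_of(c,q)][:2])
    return p,t
E
python3 -c "
from h import *
look(3)"
```

```text
clock 8.775
eef_pos [545.947, -76.242, -8.681]
tool_rot [-1.571, 0.0, -1.437]
force [0.421, -3.506, 1.605]
tool bay [-146.6  -80. ]
bottle [([533.5, 34.2, 2.1], [-59.9, -10.4], 0.87)]
push_height [([532.8, 32.6, 27.4], [-61.6, -10.7], 0.95)]
bottle [([503.0, 126.2, 48.2], [1.6, 64.5], 0.68), ([529.8, 36.9, -3.6], [-59.6, -5.9], 0.65)]
push_height [([529.7, 40.2, 29.9], [-56.9, -4.0], 0.57)]
```

View pics/z3.png

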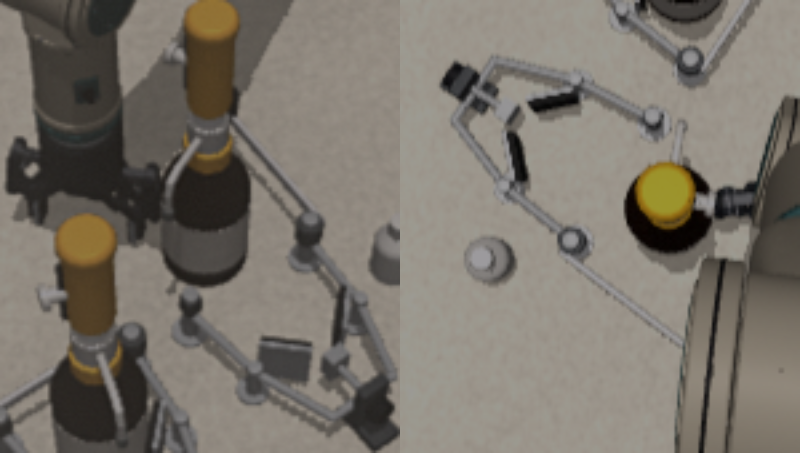

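>>> apply_moves --pt "-0.4 0 0 0 8.54" --pt "-0.8 0 0 0 8.54" --pt "-1.0 0 0 0 8.54" --pt "-1.0 0 0 0 8.54"

```text
clock: 9.57
eef_pos: [544.6, -66.3, -8.7]
tool_rot: [-1.571, 0.0, -1.437]
force: [1.0, -2.9, -0.1]
width: 85.3
```

```bash
python3 - <<'E'
from h import *
p,t=look(4)
# sub-estimates
f=240/np.tan(np.radians(t['vfov'])/2)
cv2.imwrite('pics/t4b.png',cv2.resize(t['image'][190:310,230:350][:,:,::-1],None,fx=5,fy=5,interpolation=cv2.INTER_CUBIC))
cv2.imwrite('pics/s4b.png',cv2.resize(p['image'][150:290,290:420][:,:,::-1],None,fx=4,fy=4,interpolation=cv2.INTER_CUBIC))
E
```

```text
clock 9.575
eef_pos [544.604, -66.262, -8.7]
tool_rot [-1.571, 0.0, -1.437]
force [0.967, -2.915, -0.095]
tool bay [-138.9  -73.5]
bottle [([528.3, 43.9, 2.8], [-54.5, -0.8], 0.98)]
push_height [([534.4, 42.4, 29.0], [-52.5, -6.8], 0.9)]
bottle [([531.3, 48.2, -5.5], [-49.2, -1.1], 0.78)]
push_height [([528.0, 44.2, 30.7], [-54.4, -0.4], 0.88)]
```

View pics/t4b.png

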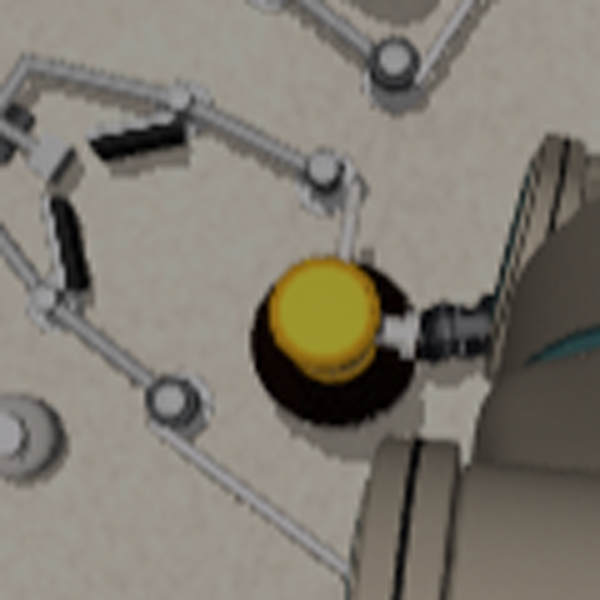

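View pics/s4b.png

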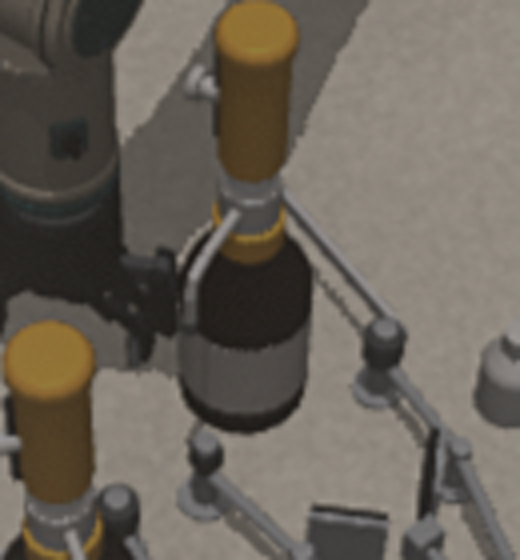

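>>> apply_moves --pt "1.5 0 0 0 8.54" --pt "4 0 0 0 8.54" --pt "6 0 -2 0.14 8.54" --pt "6 0 -4 0.28 8.54" --pt "5 0 -6 0.42 8.54" --pt "4 0 -8 0.56 8.54" --pt "2 0 -9.35 0.698 8.54" --pt "0 0 -9.35 0.698 8.54" --pt "0 0 -9.35 0.698 8.54"

```text
clock: 11.0
eef_pos: [451.4, -77.3, -8.9]
tool_rot: [-1.573, 0.001, -2.132]
force: [0.7, -0.1, -0.1]
width: 85.6
```

```bash
python3 - <<'E'
from h import *
p,t=look(5)
print('pads mid',[bay(atz(t,250.9,228.3,z)).round(1) for z in (38,63)], [bay(atz(t,*q,63)).round(1) for q in ((243.9,238.5),(257.9,218.1))])
w=snap('wrist','w5.png')
for q in ['bottle','push_height','bay','bay_mouth','bar_hinge','bar_knob']:
    print(q,[(np.round(d['location'],1).tolist(),bay(d['location']).round(1).tolist(),round(d['confidence'],2)) for d in ctrl.mark_of(w,q)][:2])
E
```

```text
clock 11.0
eef_pos [451.352, -77.333, -8.889]
tool_rot [-1.573, 0.001, -2.132]
force [0.708, -0.057, -0.105]
tool bay [-198.1   -0.6]
bottle [([530.4, 43.8, -1.2], [-53.4, -2.7], 0.81)]
push_height [([531.9, 43.7, 29.6], [-52.7, -4.0], 0.79)]
bottle [([532.0, 48.1, -3.3], [-49.0, -1.7], 0.93)]
push_height [([528.8, 44.6, 30.5], [-53.6, -0.9], 0.64)]
pads mid [array([86.7,  0.1]), array([82.7,  0.9])] [array([82.9, 31. ]), array([ 82.6, -29.4])]
bottle []
push_height []
bay []
bay_mouth []
bar_hinge []
bar_knob []
```

View pics/z5.png

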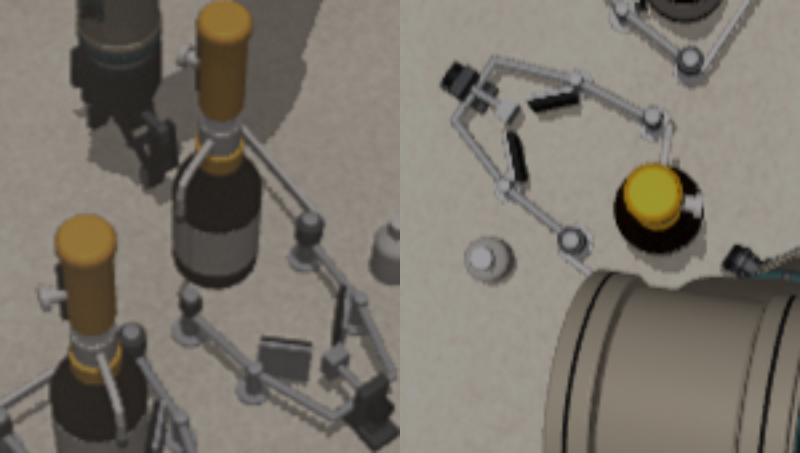

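View pics/w5.png

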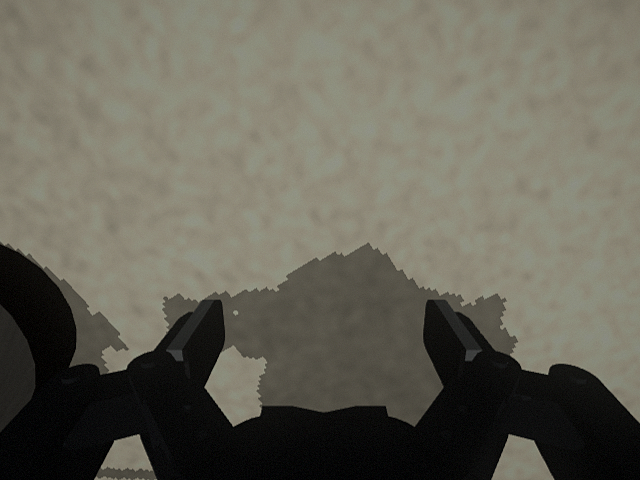

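>>> apply_moves --pt "-1 0 0 0 8.54" --pt "-2 0 0 0 8.54" --pt "-2.6 0 0 0 8.54" --pt "-2.9 0 0 0 8.54" --pt "-3.2 0 0 0 8.54" --pt "-3.5 0 0 0 8.54" --pt "-3.9 0 0 0 8.54" --pt "-4.3 0 -0.02 0 8.54" --pt "-4.7 0 -0.04 0 8.54" --pt "-5.1 0 -0.06 0 8.54" --pt "-5.5 0 -0.08 0 8.54" --pt "-5.9 0 -0.1 0 8.54" --pt "-6.3 0 -0.1 0 8.54" --pt "-6.7 0 -0.1 0 8.54" --pt "-7.1 0 -0.1 0 8.54"

```text
clock: 13.52
eef_pos: [489.2, -18.3, -8.7]
tool_rot: [-1.571, -0.0, -2.135]
force: [-1.4, -4.1, 1.3]
width: 85.2
```

```bash
python3 - <<'E'
from h import *
p,t=look(6)
E
```

```text
clock 13.525
eef_pos [489.21, -18.276, -8.731]
tool_rot [-1.571, -0.0, -2.135]
force [-1.412, -4.073, 1.257]
tool bay [-127.9   -1. ]
bottle [([550.9, 76.9, -0.1], [-14.5, -2.3], 0.81)]
push_height [([550.2, 74.2, 29.6], [-17.2, -3.2], 0.6)]
bottle [([552.7, 79.3, -5.1], [-11.5, -2.6], 0.93)]
push_height [([547.3, 78.6, 32.4], [-15.0, 1.6], 0.8)]
```

View pics/z6.png

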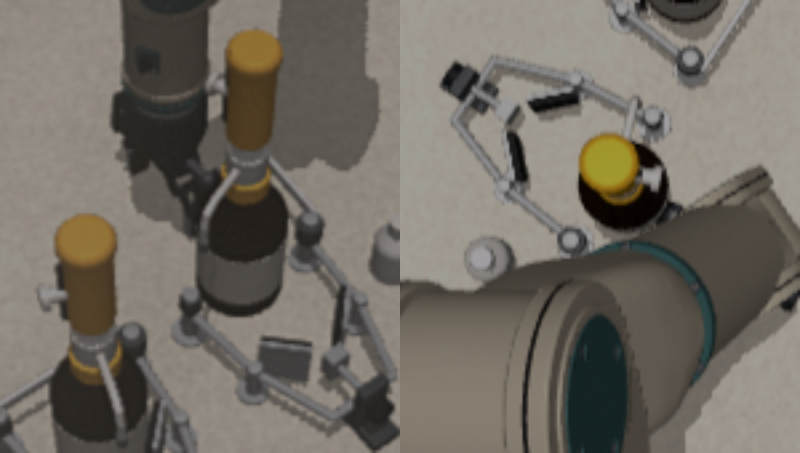

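>>> apply_moves --pt "-0.4 0 -0.02 0 8.54" --pt "-0.8 0 -0.04 0 8.54" --pt "-1.2 0 -0.06 0 8.54" --pt "-1.6 0 -0.08 0 8.54" --pt "-2.0 0 -0.1 0 8.54" --pt "-2.4 0 -0.1 0 8.54" --pt "-2.8 0 -0.1 0 8.54" --pt "-3.2 0 -0.1 0 8.54" --pt "-3.6 0 -0.1 0 8.54" --pt "-4.0 0 -0.1 0 8.54" --pt "-4.4 0 -0.1 0 8.54" --pt "-4.8 0 -0.1 0 8.54" --pt "-5.2 0 -0.1 0 8.54" --pt "-5.6 0 -0.1 0 8.54"

```text
clock: 15.58
eef_pos: [518.1, 29.5, -8.7]
tool_rot: [-1.571, -0.0, -2.135]
force: [-3.0, -4.3, 2.5]
width: 85.4
```

```bash
python3 - <<'E'
from h import *
p,t=look(7)
E
```

```text
clock 15.575
eef_pos [518.092, 29.498, -8.665]
tool_rot [-1.571, -0.0, -2.135]
force [-3.01, -4.31, 2.519]
tool bay [-72.1   0.1]
bottle [([579.5, 119.6, -0.7], [36.9, -3.7], 0.95), ([584.2, 123.1, 31.7], [42.3, -5.8], 0.16)]
push_height [([582.5, 120.7, 29.3], [39.4, -5.6], 0.94)]
bottle [([579.9, 126.9, -1.4], [43.2, -0.1], 0.57)]
push_height []
```

View pics/z7.png

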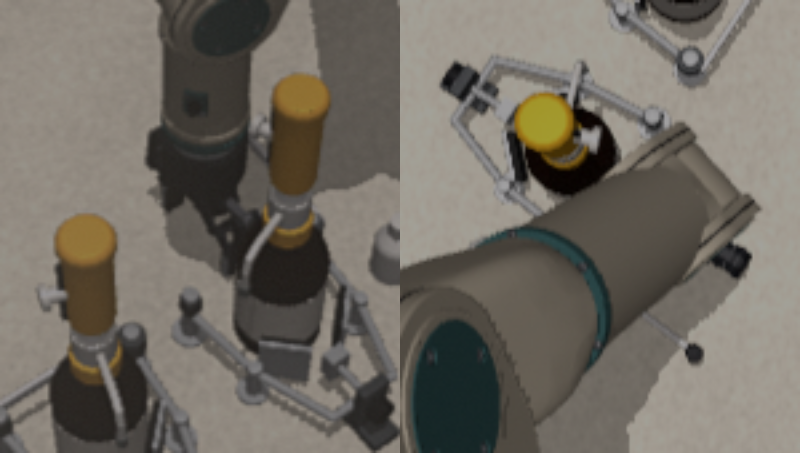

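>>> apply_moves --pt "-0.15 0 0 0 8.54" --pt "-0.3 0 0 0 8.54" --pt "-0.45 0 0 0 8.54" --pt "-0.6 0 0 0 8.54" --pt "-0.75 0 0 0 8.54"

```text
clock: 16.5
eef_pos: [521.7, 34.6, -8.6]
tool_rot: [-1.571, -0.001, -2.136]
force: [-2.7, -4.0, 3.0]
width: 85.6
```

>>> apply_moves --pt "-0.12 0 0 0 8.54" --pt "-0.24 0 0 0 8.54" --pt "-0.36 0 0 0 8.54"

```text
clock: 16.88
eef_pos: [523.7, 37.6, -8.6]
tool_rot: [-1.571, -0.001, -2.136]
force: [-2.9, -3.9, 2.7]
width: 85.1
```

>>> apply_moves --pt "-0.12 0 0 0 8.54" --pt "-0.24 0 0 0 8.54" --pt "-0.36 0 0 0 8.54"

```text
clock: 17.25
eef_pos: [525.6, 40.6, -8.6]
tool_rot: [-1.571, -0.001, -2.136]
force: [-2.0, -4.7, 2.8]
width: 85.1
```

>>> apply_moves --pt "-0.12 0 0 0 8.54" --pt "-0.24 0 0 0 8.54" --pt "-0.36 0 0 0 8.54"

```text
clock: 17.62
eef_pos: [526.7, 42.5, -8.5]
tool_rot: [-1.571, -0.003, -2.137]
force: [-5.8, -8.6, 5.2]
width: 85.0
```

>>> apply_moves --pt "-0.05 0 0 0 8.54" --pt "-0.05 0 0 0 8.54"

```text
clock: 17.88
eef_pos: [526.7, 42.4, -8.5]
tool_rot: [-1.571, -0.004, -2.137]
force: [-5.5, -8.0, 6.0]
width: 85.3
```

```bash
python3 - <<'E'
from h import *
p,t=look(8)
cv2.imwrite('pics/t8b.png',cv2.resize(t['image'][190:290,210:330][:,:,::-1],None,fx=5,fy=5,interpolation=cv2.INTER_CUBIC))
cv2.imwrite('pics/s8b.png',cv2.resize(p['image'][150:310,310:420][:,:,::-1],None,fx=3.7,fy=3.7,interpolation=cv2.INTER_CUBIC))
E
```

```text
clock 17.875
eef_pos [526.718, 42.431, -8.491]
tool_rot [-1.571, -0.004, -2.137]
force [-5.545, -7.952, 6.006]
tool bay [-56.6  -0.3]
bottle [([589.5, 135.4, -0.2], [55.6, -3.7], 0.7), ([457.0, -439.2, 2.7], [-500.9, -198.7], 0.43)]
push_height [([591.6, 134.9, 28.8], [56.3, -5.7], 0.94)]
bottle [([588.5, 137.8, -3.5], [57.1, -1.6], 0.7)]
push_height []
```

View pics/t8b.png

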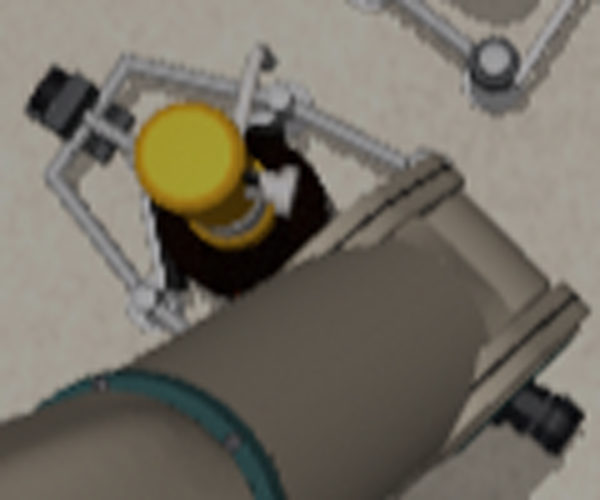

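View pics/s8b.png

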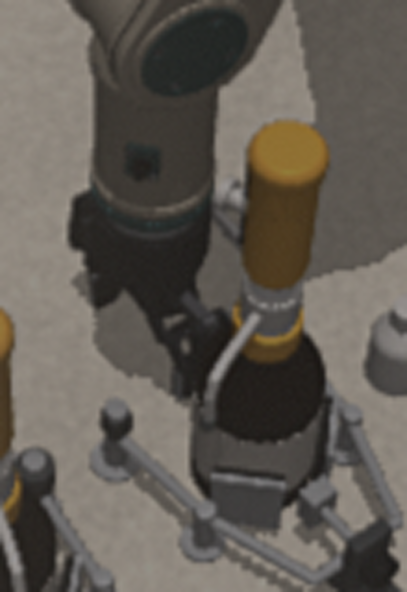

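```bash
python3 - <<'E'
from h import *
t=ctrl.get_image('top');s=ctrl.get_image('scene')
def cap(p,box):
    x0,y0,x1,y1=box
    h=cv2.cvtColor(p['image'],cv2.COLOR_RGB2HSV)[y0:y1,x0:x1]
    m=((h[...,0]>18)&(h[...,0]<32)&(h[...,1]>150)&(h[...,2]>110)).astype('uint8')
    n,l,st,c=cv2.connectedComponentsWithStats(m); i=1+np.argmax(st[1:,4]); return c[i]+[x0,y0],st[i]+[x0,y0,0,0,0]
for fn in ['t5','t6','t7','t8']:
    im=cv2.cvtColor(cv2.imread(f'pics/{fn}.png'),cv2.COLOR_BGR2RGB)
    d=dict(t,image=im); c,st=cap(d,(230,190,350,300)); cc=(st[0]+st[2]/2-.5,st[1]+st[3]/2-.5)
    print(fn,c.round(1),st,atz(t,*c,325).round(1),bay(atz(t,*c,325)).round(1))
    # twin
for fn in ['t0']:
    im=cv2.cvtColor(cv2.imread(f'pics/{fn}.png'),cv2.COLOR_BGR2RGB)
    d=dict(t,image=im)
    for b in ((280,110,330,190),(290,220,350,290)):
        c,st=cap(d,b); print('twin/own',c.round(1),st,atz(t,*c,325).round(1),bay(atz(t,*c,325)).round(1))
A=(288.5/3.7-.5+310,150.5/3.7-.5+150); c,_=cap(t,(230,190,350,300))
X=tri(ray(t,*c),ray(s,*A));print(X.round(1),bay(X).round(1))
im=s['image'][:,:,::-1]
cv2.imwrite('pics/s8c.png',cv2.resize(im[175:310,350:420],None,fx=5,fy=4.4,interpolation=cv2.INTER_CUBIC))
g=cv2.cvtColor(im,cv2.COLOR_BGR2GRAY)
for r in (258,266,274,280): print(r,g[r,355:405].tolist())
E
```

```text
t5 [294.4 252.1] [284 242  22  22 370] [527.   46.3 325. ] [-53.1   1.5]
t6 [277.7 240.8] [267 231  22  21 369] [547.9  78.7 325. ] [-14.6   1.2]
t7 [253.5 225.1] [243 215  22  21 368] [577.1 125.7 325. ] [40.7  1.6]
t8 [247.5 220.9] [237 211  22  21 368] [585.  137.5 325. ] [54.9  1.2][ WARN:0@3.611] global loadsave.cpp:275 findDecoder imread_('pics/t0.png'): can't open/read file: check file path/integrity
Traceback (most recent call last):
cv2.error: OpenCV(4.12.0) /io/opencv/modules/imgproc/src/color.cpp:199: error: (-215:Assertion failed) !_src.empty() in function 'cvtColor'
```

```bash
python3 - <<'E'
from h import *
t=ctrl.get_image('top');s=ctrl.get_image('scene')
def cap(p,box):
    x0,y0,x1,y1=box
    h=cv2.cvtColor(p['image'],cv2.COLOR_RGB2HSV)[y0:y1,x0:x1]
    m=((h[...,0]>18)&(h[...,0]<32)&(h[...,1]>150)&(h[...,2]>110)).astype('uint8')
    n,l,st,c=cv2.connectedComponentsWithStats(m); i=1+np.argmax(st[1:,4]); return c[i]+[x0,y0],st[i]+[x0,y0,0,0,0]
for b in ((280,110,330,190),(230,190,350,300)):
    c,st=cap(t,b); print('twin/own',c.round(1),st,atz(t,*c,325).round(1),bay(atz(t,*c,325)).round(1))
c,_=cap(t,(230,190,350,300))
A=(288.5/3.7-.5+310,150.5/3.7-.5+150)
X=tri(ray(t,*c),ray(s,*A));print(X.round(1),bay(X).round(1), bay(atz(s,*A,325)))
im=s['image'][:,:,::-1]
cv2.imwrite('pics/s8c.png',cv2.resize(im[175:310,350:420],None,fx=5,fy=4.4,interpolation=cv2.INTER_CUBIC))
q=lambda X:proj(s,X).round(1)
g=cv2.cvtColor(im,cv2.COLOR_BGR2GRAY)
for r in (262,266,270): print(r,g[r,355:405].tolist())
# predicted silhouette edges at row for bottle at bay (57,y)
ex=np.array([np.cos(YB),np.sin(YB),0]);ey=np.array([-np.sin(YB),np.cos(YB),0])
cam=-s['extrinsics'][:3,:3].T@s['extrinsics'][:3,3]
for y in (-4,0,4):
    C=np.r_[M,60]+57*ex+y*ey; d=(cam-C)[:2];D=np.hypot(*d);th=np.arctan2(d[1],d[0]);a=np.arccos(40/D)
    print(y,[q(C+40*np.array([np.cos(th+k*a),np.sin(th+k*a),0])) for k in(-1,1)])
E
```

```text
twin/own [306.1 137.2] [296 127  22  21 346] [752.   28.5 325. ] [  52.  -198.1]
twin/own [247.5 220.9] [237 211  22  21 368] [585.  137.5 325. ] [54.9  1.2]
[585.8 138.  319.1] [55.8  0.8] [59.25565271 -2.8008821 ]
262 [137, 137, 137, 138, 138, 138, 98, 64, 58, 55, 71, 77, 72, 48, 33, 31, 31, 31, 32, 30, 32, 31, 33, 34, 33, 30, 31, 32, 32, 33, 31, 32, 32, 31, 32, 31, 30, 33, 28, 31, 49, 61, 42, 41, 100, 115, 86, 67, 104, 119]
266 [136, 136, 135, 136, 136, 139, 110, 73, 60, 58, 51, 54, 58, 62, 57, 45, 34, 31, 30, 31, 32, 32, 31, 32, 32, 33, 30, 31, 32, 31, 30, 29, 29, 28, 33, 37, 42, 61, 74, 73, 66, 49, 34, 45, 111, 115, 77, 54, 57, 75]
270 [137, 138, 140, 138, 140, 142, 90, 58, 62, 65, 68, 68, 70, 67, 66, 71, 73, 73, 74, 71, 78, 74, 76, 74, 70, 69, 72, 72, 69, 68, 84, 79, 75, 73, 73, 72, 69, 72, 70, 69, 47, 35, 38, 72, 110, 84, 60, 57, 59, 57]
-4 [array([360.5, 261.5]), array([394.7, 265.7])]
0 [array([361.9, 260.6]), array([396. , 264.9])]
4 [array([363.2, 259.7]), array([397.3, 264.1])]
```

View pics/s8c.png

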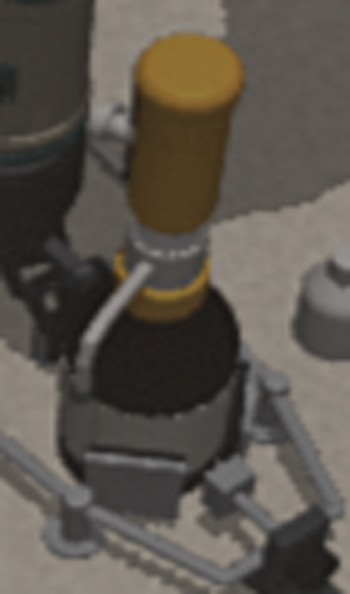

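>>> apply_moves --pt "-0.07 0 0 0 8.54" --pt "-0.12 0 0 0 8.54" --pt "-0.12 0 0 0 8.54" --pt "-0.12 0 0 0 8.54"

```text
clock: 18.88
eef_pos: [527.1, 42.4, -8.4]
tool_rot: [-1.57, -0.005, -2.138]
force: [-6.1, -9.8, 6.0]
width: 85.6
```

```bash
python3 - <<'E'
from h import *
p,t=look(9)
s=ctrl.read_state();print('F bay',bay(np.array(s['force'][:2])+M))
E
```

```text
clock 18.875
eef_pos [527.146, 42.399, -8.411]
tool_rot [-1.57, -0.005, -2.138]
force [-6.073, -9.767, 5.987]
tool bay [-56.4  -0.7]
bottle [([586.6, 137.0, -0.3], [55.4, -0.4], 0.85)]
push_height [([590.3, 138.9, 29.1], [58.9, -2.5], 0.65)]
bottle [([589.8, 140.0, -3.7], [59.6, -1.5], 0.83)]
push_height []
F bay [-11.80533967   0.80907513]
```

>>> apply_moves --pt "0.1 0 0 0 8.54" --pt "0.3 0 0 0 8.54" --pt "0.8 0 0 0 8.54" --pt "2 0 0 0 8.54" --pt "4 0 0 0 8.54" --pt "6 0 0 0 8.54" --pt "8 0 0 0 8.54" --pt "10 0 0 0 8.54" --pt "11 -4 0 0 5" --pt "11 -8 0 0 2" --pt "11 -13 0 0 0" --pt "11 -13 0 0 0"

```text
clock: 20.68
eef_pos: [471.9, -47.2, 124.1]
tool_rot: [-1.566, 0.003, -2.134]
force: [0.2, -1.0, -0.8]
width: 12.4
```

```bash
python3 - <<'E'
from h import *
p,t=look(10)
for c in (p,t):
  for q in ['bar_hinge','bar_knob']:
    print(q,[(np.round(d['location'],1).tolist(),bay(d['location']).round(1).tolist(),round(d['confidence'],2)) for d in ctrl.mark_of(c,q)][:2])
s=ctrl.read_state();print(s['width'],np.round(s['qpos'],2))
P=np.array(s['eef_pos'][:2]);y=s['tool_rot'][2];d=np.array([403.5,53.6])-P
print('tool shift',d@[np.cos(y),np.sin(y)],d@[-np.sin(y),np.cos(y)],'yaw',np.degrees(y))
E
```

```text
clock 20.675
eef_pos [471.929, -47.183, 124.076]
tool_rot [-1.566, 0.003, -2.134]
force [0.176, -0.957, -0.793]
tool bay [-161.6   -1.9]
bottle [([592.4, 137.0, -1.0], [58.5, -5.3], 0.55)]
push_height [([588.7, 135.0, 29.9], [54.8, -3.2], 0.74)]
bottle [([587.2, 139.9, -3.7], [58.1, 0.7], 0.85)]
push_height [([585.8, 135.8, 32.0], [53.9, -0.3], 0.83), ([592.5, 450.4, -7.3], [323.4, 162.1], 0.21)]
bar_hinge []
bar_knob [([405.3, 12.5, 61.7], [-146.7, 86.3], 0.65), ([655.7, -275.7, 0.4], [-256.5, -279.3], 0.16)]
bar_hinge [([502.0, 124.5, 47.5], [-0.4, 64.5], 0.66)]
bar_knob []
0.09200007677240662 [-0.41  0.66  0.69  2.12 -0.74  0.62 -1.33]
tool shift -49.47133132456399 -109.7262665468029 yaw -122.34275949822154
```

View pics/z10.png

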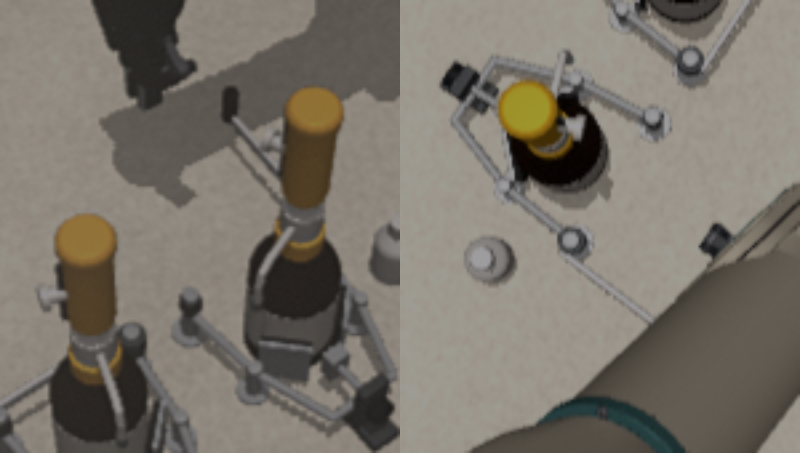

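>>> apply_moves --pt "0 0 0 -0.18 0" --pt "0 0 0 -0.36 0" --pt "-0.5 0 -1 -0.54 0" --pt "-1 0 -2 -0.72 0" --pt "-1.5 0 -3 -0.9 0" --pt "-2 0 -4 -1.08 0" --pt "-2.5 0 -5 -1.26 0" --pt "-3 0 -6 -1.44 0" --pt "-3.5 0 -7 -1.62 0" --pt "-4 0 -8 -1.8 0" --pt "-4.5 0 -9 -1.98 0" --pt "-4.95 0 -10 -2.16 0" --pt "-4.95 0 -11 -2.34 0" --pt "-4.95 0 -11 -2.52 0" --pt "-4.95 0 -11 -2.7 0" --pt "-4.95 0 -11 -2.88 0" --pt "-4.95 0 -11 -3.06 0" --pt "-4.95 0 -11 -3.085 0" --pt "-4.95 0 -11 -3.085 0"

```text
clock: 23.55
eef_pos: [403.6, 53.7, 121.2]
tool_rot: [-1.571, 0.0, 0.947]
force: [-0.2, 0.8, -0.9]
width: 0.4
```

```bash
python3 - <<'E'
from h import *
s=ctrl.read_state()
for k in ['clock','qpos','eef_pos','tool_rot','force','width']: print(k,np.round(s[k],3).tolist())
p=snap('scene','s11.png');t=snap('top','t11.png')
i=p['image'][:,:,::-1];cv2.imwrite('pics/z11.png',cv2.resize(i[100:270,270:450],(800,755))[:600])
E
```

```text
clock 23.55
qpos [-0.091, 0.501, -0.153, 2.268, 0.197, 0.384, 0.539]
eef_pos [403.589, 53.716, 121.215]
tool_rot [-1.571, 0.0, 0.947]
force [-0.23, 0.831, -0.917]
width 0.36
```

View pics/z11.png

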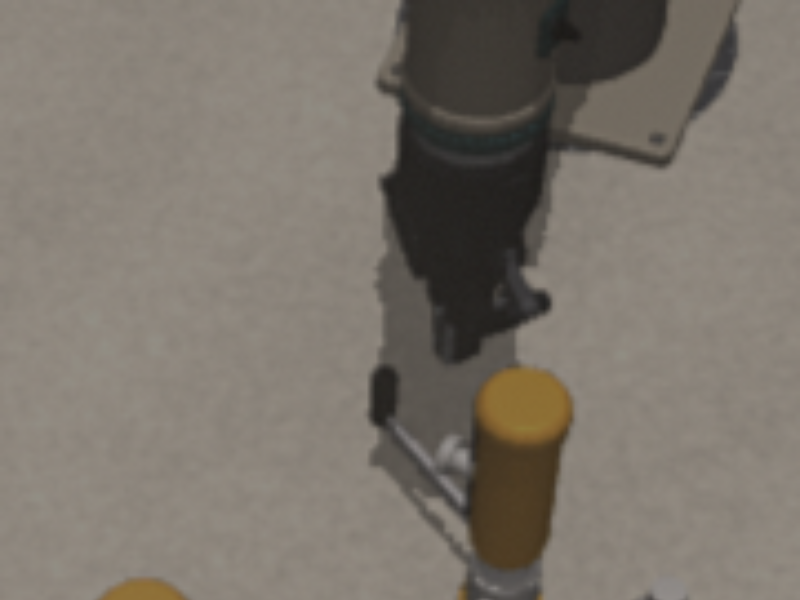

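>>> apply_moves --pt "0 2 0 0 0" --pt "0 4 0 0 0" --pt "0 6 0 0 0" --pt "0 7 0 0 0" --pt "0 7.5 0 0 0" --pt "0 7.5 0 0 0"

```text
clock: 24.4
eef_pos: [403.4, 53.8, 45.9]
tool_rot: [-1.57, 0.001, 0.949]
force: [-0.6, 0.1, 0.2]
width: -0.1
```

```bash
cat > plan.py <<'E'
from h import *
H=np.array([499.7,126.2])
def pose(phi,r,off):   # bar joint phi, tool at r along bar, off outside bar middle plane
    u=YB-np.pi/2-phi; n=u-np.pi/2
    xy=H+r*np.array([np.cos(u),np.sin(u)])+(14+off)*np.array([np.cos(n),np.sin(n)])
    return xy, n-np.pi/2   # tool yaw: -z face pushes => z along n => yaw=n-90
def rows(P,y,seq):
    out=[]
    for phi,r,off in seq:
        xy,yaw=pose(phi,r,off); d=xy-P; w=(yaw-y+np.pi)%(2*np.pi)-np.pi
        out.append([round(float(d@[np.cos(y),np.sin(y)])/10,2),0,round(float(d@[-np.sin(y),np.cos(y)])/10,2),round(-w,3),0])
    return out
E
python3 - <<'E'
from plan import *
s=ctrl.read_state()
for k in ['clock','qpos','eef_pos','tool_rot','force']: print(k,np.round(s[k],3).tolist())
P=np.array(s['eef_pos'][:2]);y=s['tool_rot'][2]
print(pose(1.63,115,22))
seq=[(1.63,116,20),(1.63,117,17)]+[(a,118,13.5) for a in np.arange(1.60,0.89,-0.06)]
for r in rows(P,y,seq): print(r,',')
E
```

```text
clock 24.4
qpos [-0.017, 0.682, -0.266, 2.312, 0.793, 0.235, -0.056]
eef_pos [403.395, 53.812, 45.95]
tool_rot [-1.57, 0.001, 0.949]
force [-0.556, 0.063, 0.225]
(array([403.36770872,  53.80462958]), np.float64(-5.335334001983961))
[-0.1, 0, -0.2, np.float64(0.001), 0] ,
[-0.2, 0, -0.5, np.float64(0.001), 0] ,
[-0.38, 0, -1.2, np.float64(-0.029), 0] ,
[-0.5, 0, -1.92, np.float64(-0.089), 0] ,
[-0.58, 0, -2.64, np.float64(-0.149), 0] ,
[-0.62, 0, -3.37, np.float64(-0.209), 0] ,
[-0.61, 0, -4.09, np.float64(-0.269), 0] ,
[-0.56, 0, -4.82, np.float64(-0.329), 0] ,
[-0.47, 0, -5.54, np.float64(-0.389), 0] ,
[-0.33, 0, -6.25, np.float64(-0.449), 0] ,
[-0.15, 0, -6.96, np.float64(-0.509), 0] ,
[0.07, 0, -7.65, np.float64(-0.569), 0] ,
[0.33, 0, -8.33, np.float64(-0.629), 0] ,
[0.63, 0, -8.99, np.float64(-0.689), 0] ,
```

>>> apply_moves --pt "-0.1 0 -0.2 0 0" --pt "-0.2 0 -0.5 0 0" --pt "-0.3 0 -0.85 0 0" --pt "-0.38 0 -1.2 -0.03 0" --pt "-0.5 0 -1.92 -0.09 0" --pt "-0.58 0 -2.64 -0.15 0" --pt "-0.62 0 -3.37 -0.21 0" --pt "-0.61 0 -4.09 -0.27 0"

```text
clock: 25.4
eef_pos: [433.1, 25.0, 46.3]
tool_rot: [-1.57, 0.0, 1.223]
force: [-1.7, 0.7, 1.2]
width: -0.0
```

```bash
python3 - <<'E'
from h import *
s=ctrl.read_state()
for k in ['qpos','force']: print(k,np.round(s[k],3).tolist())
p,t=look(12)
for c in (p,t):
    print([(np.round(d['location'],1).tolist(),bay(d['location']).round(1).tolist(),round(d['confidence'],2)) for d in ctrl.mark_of(c,'bar_knob')][:2])
E
```

```text
qpos [0.159, 0.712, -0.411, 2.239, 0.863, 0.35, 0.232]
force [-1.677, 0.7, 1.178]
clock 25.4
eef_pos [433.076, 24.969, 46.339]
tool_rot [-1.57, 0.0, 1.223]
force [-1.677, 0.7, 1.178]
tool bay [-121.4   69.5]
bottle [([588.7, 135.6, -0.2], [55.3, -2.9], 0.79)]
push_height [([590.2, 135.7, 28.7], [56.2, -4.1], 0.7)]
bottle [([590.1, 138.8, -3.4], [58.8, -2.4], 0.77)]
push_height []
[([437.9, -8.8, 65.6], [-147.3, 47.4], 0.78)]
[]
```

View pics/z12.png

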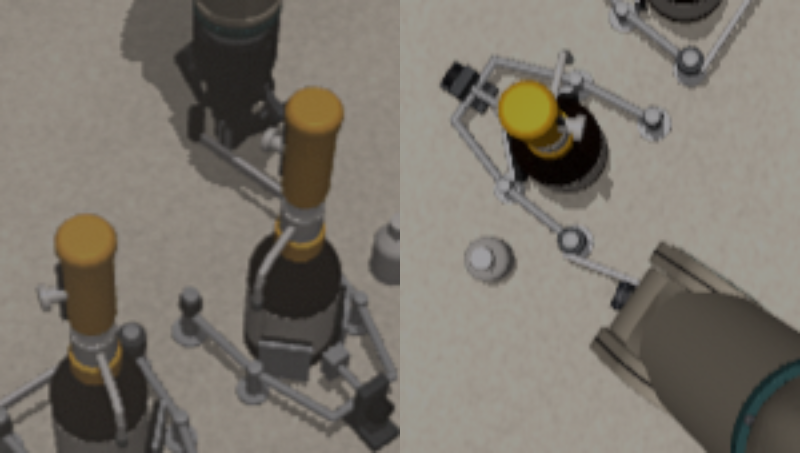

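```bash
python3 - <<'E'
from plan import *
s=ctrl.read_state()
P=np.array(s['eef_pos'][:2]);y=s['tool_rot'][2]
seq=[(1.37,120,20),(1.37,122,26),(1.37,136,27),(1.37,149,27),(1.34,149,24)]+[(a,149,20) for a in np.arange(1.3,0.55,-0.055)]
for r in rows(P,y,seq): print([float(v) for v in r],',')
E
```

```text
[-0.19, 0.0, 0.78, 0.012, 0.0] ,
[-0.38, 0.0, 1.38, 0.012, 0.0] ,
[-1.78, 0.0, 1.5, 0.012, 0.0] ,
[-3.08, 0.0, 1.51, 0.012, 0.0] ,
[-3.2, 0.0, 0.76, -0.018, 0.0] ,
[-3.3, 0.0, -0.24, -0.058, 0.0] ,
[-3.42, 0.0, -1.07, -0.113, 0.0] ,
[-3.49, 0.0, -1.91, -0.168, 0.0] ,
[-3.51, 0.0, -2.75, -0.223, 0.0] ,
[-3.49, 0.0, -3.59, -0.278, 0.0] ,
[-3.42, 0.0, -4.42, -0.333, 0.0] ,
[-3.31, 0.0, -5.26, -0.388, 0.0] ,
[-3.15, 0.0, -6.08, -0.443, 0.0] ,
[-2.94, 0.0, -6.9, -0.498, 0.0] ,
[-2.7, 0.0, -7.7, -0.553, 0.0] ,
[-2.4, 0.0, -8.49, -0.608, 0.0] ,
[-2.07, 0.0, -9.26, -0.663, 0.0] ,
[-1.69, 0.0, -10.01, -0.718, 0.0] ,
[-1.27, 0.0, -10.74, -0.773, 0.0] ,
```

>>> apply_moves --pt "-0.2 0 0.8 0 0" --pt "-0.4 0 1.4 0 0" --pt "-1.8 0 1.5 0 0" --pt "-3.1 0 1.5 0 0" --pt "-3.2 0 0.75 -0.02 0" --pt "-3.3 0 0.1 -0.06 0" --pt "-3.3 0 -0.25 -0.06 0" --pt "-3.42 0 -1.07 -0.11 0" --pt "-3.5 0 -1.9 -0.17 0" --pt "-3.5 0 -2.75 -0.22 0" --pt "-3.5 0 -3.6 -0.28 0" --pt "-3.4 0 -4.4 -0.33 0" --pt "-3.3 0 -5.25 -0.39 0" --pt "-3.15 0 -6.1 -0.44 0" --pt "-2.95 0 -6.9 -0.5 0" --pt "-2.7 0 -7.7 -0.55 0"

```text
clock: 27.8
eef_pos: [495.5, -28.3, 46.0]
tool_rot: [-1.569, 0.001, 1.77]
force: [-0.9, -1.4, 0.6]
width: -0.2
```

```bash
python3 - <<'E'
from plan import *
p,t=look(13)
for c in (p,t):
    print([(np.round(d['location'],1).tolist(),bay(d['location']).round(1).tolist(),round(d['confidence'],2)) for d in ctrl.mark_of(c,'bar_knob')][:2])
s=ctrl.read_state()
P=np.array(s['eef_pos'][:2]);y=s['tool_rot'][2]
seq=[(a,150,19) for a in np.arange(0.76,-0.01,-0.05)]
for a,r in zip(seq,rows(P,y,seq)): print(round(a[0],2),[float(v) for v in r],',')
E
```

```text
clock 27.8
eef_pos [495.502, -28.288, 45.953]
tool_rot [-1.569, 0.001, 1.77]
force [-0.941, -1.363, 0.552]
tool bay [-133.   -11.7]
bottle [([590.3, 135.5, 0.0], [56.1, -4.3], 0.57)]
push_height [([588.6, 133.7, 29.5], [53.6, -3.8], 0.75), ([481.5, 206.6, -4.0], [58.0, 125.7], 0.21)]
bottle [([590.2, 140.0, -5.4], [59.8, -1.8], 0.58)]
push_height [([586.4, 140.9, 32.4], [58.6, 1.9], 0.56)]
[([516.3, -24.1, 63.9], [-118.4, -27.0], 0.62)]
[]
0.76 [-0.23, 0.0, -0.79, -0.048, 0.0] ,
0.71 [-0.34, 0.0, -1.55, -0.098, 0.0] ,
0.66 [-0.41, 0.0, -2.31, -0.148, 0.0] ,
0.61 [-0.45, 0.0, -3.08, -0.198, 0.0] ,
0.56 [-0.44, 0.0, -3.85, -0.248, 0.0] ,
0.51 [-0.4, 0.0, -4.61, -0.298, 0.0] ,
0.46 [-0.32, 0.0, -5.38, -0.348, 0.0] ,
0.41 [-0.2, 0.0, -6.13, -0.398, 0.0] ,
0.36 [-0.04, 0.0, -6.89, -0.448, 0.0] ,
0.31 [0.15, 0.0, -7.63, -0.498, 0.0] ,
0.26 [0.39, 0.0, -8.36, -0.548, 0.0] ,
0.21 [0.65, 0.0, -9.08, -0.598, 0.0] ,
0.16 [0.96, 0.0, -9.79, -0.648, 0.0] ,
0.11 [1.3, 0.0, -10.47, -0.698, 0.0] ,
0.06 [1.67, 0.0, -11.15, -0.748, 0.0] ,
0.01 [2.07, 0.0, -11.8, -0.798, 0.0] ,
```

View pics/z13.png

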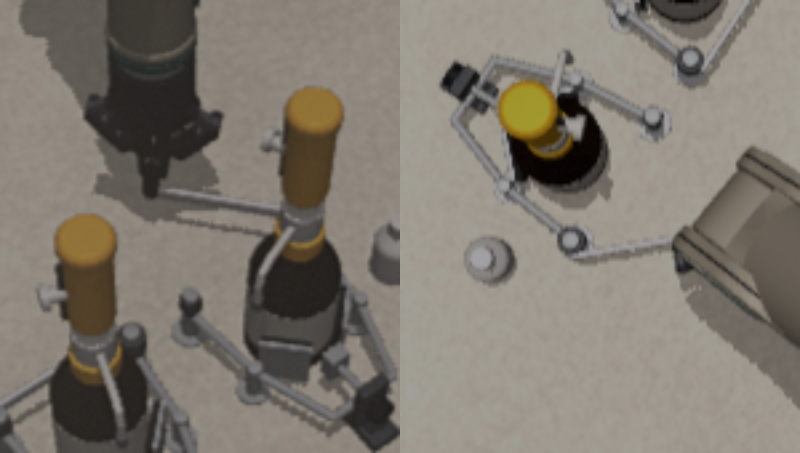

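>>> apply_moves --pt "-0.23 0 -0.79 -0.05 0" --pt "-0.34 0 -1.55 -0.1 0" --pt "-0.41 0 -2.31 -0.15 0" --pt "-0.45 0 -3.08 -0.2 0" --pt "-0.44 0 -3.85 -0.25 0" --pt "-0.4 0 -4.61 -0.3 0" --pt "-0.32 0 -5.38 -0.35 0" --pt "-0.2 0 -6.13 -0.4 0" --pt "-0.04 0 -6.89 -0.45 0" --pt "0.15 0 -7.63 -0.5 0" --pt "0.39 0 -8.36 -0.55 0" --pt "0.65 0 -9.08 -0.6 0" --pt "0.95 0 -9.8 -0.65 0"

```text
clock: 29.82
eef_pos: [590.3, 0.9, 46.1]
tool_rot: [-1.569, 0.001, 2.421]
force: [-0.8, -1.9, 1.2]
width: 0.4
```

```bash
python3 - <<'E'
from plan import *
p,t=look(14)
for c in (p,t):
    print([(np.round(d['location'],1).tolist(),bay(d['location']).round(1).tolist(),round(d['confidence'],2)) for d in ctrl.mark_of(c,'bar_knob')][:2])
s=ctrl.read_state()
P=np.array(s['eef_pos'][:2]);y=s['tool_rot'][2]
seq=[(a,150,19) for a in np.arange(0.12,-0.06,-0.02)]
for a,r in zip(seq,rows(P,y,seq)): print(round(a[0],2),[float(v) for v in r],',')
E
```

```text
clock 29.825
eef_pos [590.292, 0.936, 46.138]
tool_rot [-1.569, 0.001, 2.421]
force [-0.795, -1.887, 1.229]
tool bay [-57.7 -76.2]
bottle [([587.3, 138.4, -0.7], [56.9, -0.2], 0.87)]
push_height [([590.4, 133.8, 27.4], [54.7, -5.3], 0.69)]
bottle [([592.7, 140.1, -3.1], [61.2, -3.9], 0.69)]
push_height [([584.5, 139.5, 29.3], [56.4, 2.7], 0.82), ([502.0, 128.7, 47.7], [3.1, 66.7], 0.5)]
[([600.7, 17.5, 63.2], [-38.1, -76.1], 0.51)]
[]
0.12 [-0.11, 0.0, -0.61, -0.038, 0.0] ,
0.1 [-0.16, 0.0, -0.91, -0.058, 0.0] ,
0.08 [-0.2, 0.0, -1.21, -0.078, 0.0] ,
0.06 [-0.24, 0.0, -1.52, -0.098, 0.0] ,
0.04 [-0.28, 0.0, -1.82, -0.118, 0.0] ,
0.02 [-0.3, 0.0, -2.13, -0.138, 0.0] ,
-0.0 [-0.32, 0.0, -2.44, -0.158, 0.0] ,
-0.02 [-0.34, 0.0, -2.74, -0.178, 0.0] ,
-0.04 [-0.35, 0.0, -3.05, -0.198, 0.0] ,
```

View pics/z14.png

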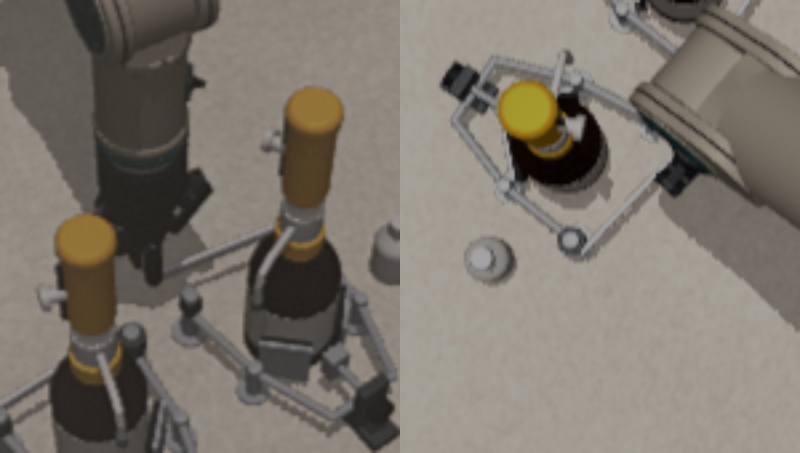

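>>> apply_moves --pt "-0.1 0 -0.4 -0.02 0" --pt "-0.13 0 -0.7 -0.04 0" --pt "-0.17 0 -1.0 -0.06 0" --pt "-0.2 0 -1.2 -0.08 0" --pt "-0.22 0 -1.4 -0.09 0" --pt "-0.25 0 -1.6 -0.1 0"

```text
clock: 30.98
eef_pos: [603.2, 12.1, 46.3]
tool_rot: [-1.571, 0.0, 2.52]
force: [0.4, -2.2, -0.8]
width: -0.1
```

>>> apply_moves --pt "-0.02 0 -0.15 -0.01 0" --pt "-0.04 0 -0.3 -0.02 0" --pt "-0.04 0 -0.45 -0.03 0"

```text
clock: 31.35
eef_pos: [606.1, 15.8, 46.4]
tool_rot: [-1.571, 0.0, 2.551]
force: [-0.5, -1.4, -0.4]
width: -0.1
```

>>> apply_moves --pt "0 0 -0.12 -0.01 0" --pt "0 0 -0.24 -0.02 0" --pt "0 0 -0.36 -0.02 0"

```text
clock: 31.72
eef_pos: [608.0, 18.9, 46.3]
tool_rot: [-1.571, -0.0, 2.57]
force: [0.8, -1.1, 0.3]
width: 0.1
```

>>> apply_moves --pt "0 0 -0.1 0 0" --pt "0 0 -0.2 0 0" --pt "0 0 -0.3 0 0"

```text
clock: 32.1
eef_pos: [609.6, 21.4, 46.4]
tool_rot: [-1.571, 0.0, 2.57]
force: [0.4, -2.1, 0.4]
width: 0.1
```

>>> apply_moves --pt "0 0 -0.1 0 0" --pt "0 0 -0.2 0 0" --pt "0 0 -0.3 0 0"

```text
clock: 32.48
eef_pos: [609.8, 21.6, 46.2]
tool_rot: [-1.566, -0.0, 2.569]
force: [-5.2, -7.8, 5.9]
width: -0.1
```

```bash
python3 - <<'E'
from h import *
p,t=look(15)
for c in (p,t):
    print([(np.round(d['location'],1).tolist(),bay(d['location']).round(1).tolist(),round(d['confidence'],2)) for d in ctrl.mark_of(c,'bar_knob')][:2])
E
```

```text
clock 32.475
eef_pos [609.821, 21.601, 46.211]
tool_rot [-1.566, -0.0, 2.569]
force [-5.225, -7.839, 5.93]
tool bay [-29.8 -81.7]
bottle [([587.1, 136.3, 1.8], [55.0, -1.2], 0.71)]
push_height [([591.6, 137.6, 31.1], [58.5, -4.3], 0.6)]
bottle [([588.9, 141.6, -1.6], [60.5, 0.1], 0.61)]
push_height [([585.6, 137.3, 32.3], [55.1, 0.6], 0.62)]
[([627.6, 36.4, 65.7], [-7.8, -88.8], 0.71)]
[]
```

View pics/z15.png

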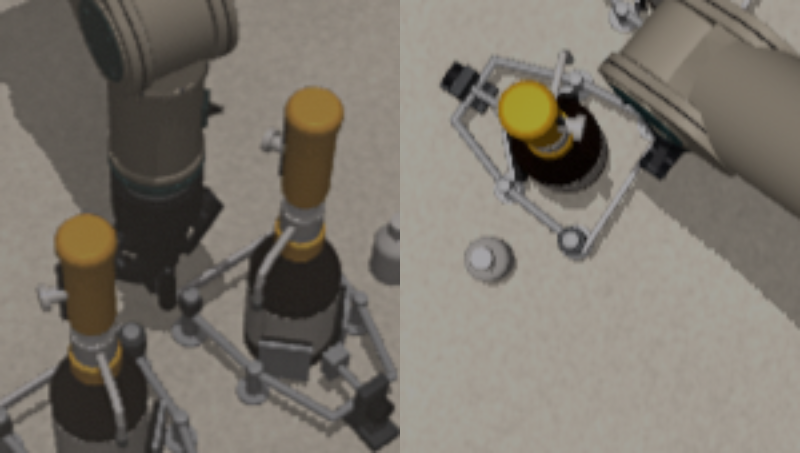

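>>> apply_moves --pt "0 0 0 0 0" --pt "0 0 0 0 0" --pt "0 0 0.2 0 0" --pt "0 0 0.8 0 0" --pt "0 0 2.5 0 0" --pt "0 0 5 0 0" --pt "0 -3 8 0 0" --pt "0 -8 11 0 0" --pt "0 -13 14 0 0" --pt "0 -15 17 0 0" --pt "0 -15 20 0 0" --pt "0 -15 20 0 0"

```text
clock: 34.38
eef_pos: [501.0, -147.4, 196.0]
tool_rot: [-1.569, -0.0, 2.566]
force: [0.5, 1.1, 1.2]
width: 0.0
```

```bash
python3 - <<'E'
from h import *
p,t=look(16)
for c in (p,t):
  for q in ['bar_knob','tip_box','jar','dishes','wash_bottle']:
    print(q,[(np.round(d['location'],1).tolist(),bay(d['location']).round(1).tolist(),round(d['confidence'],2)) for d in ctrl.mark_of(c,q)][:2])
cv2.imwrite('pics/t16b.png',cv2.resize(t['image'][190:290,210:330][:,:,::-1],None,fx=5,fy=5,interpolation=cv2.INTER_CUBIC))
E
```

```text
clock 34.375
eef_pos [500.982, -147.419, 195.983]
tool_rot [-1.569, -0.0, 2.566]
force [0.481, 1.1, 1.172]
tool bay [-230.8  -80. ]
bottle [([586.3, 135.2, 0.6], [53.7, -1.1], 0.72)]
push_height [([587.4, 134.5, 31.1], [53.7, -2.4], 0.84), ([587.2, 133.3, -1.2], [52.6, -2.9], 0.42)]
bottle [([588.6, 137.2, -2.6], [56.6, -2.0], 0.85)]
push_height [([584.6, 139.4, 30.8], [56.3, 2.6], 0.88)]
bar_knob [([624.7, 34.5, 62.4], [-10.9, -87.3], 0.49)]
tip_box []
jar [([481.5, 203.9, 2.2], [55.8, 124.2], 0.83)]
dishes [([457.2, -436.7, 0.7], [-498.7, -197.6], 0.65)]
wash_bottle []
bar_knob [([624.6, 35.8, 66.1], [-9.9, -86.6], 0.69)]
tip_box [([649.7, -277.0, -1.5], [-260.9, -274.9], 0.8)]
jar [([479.7, 202.9, 2.7], [53.9, 125.2], 0.62)]
dishes [([460.5, -435.7, 2.4], [-496.1, -199.8], 0.66)]
wash_bottle [([598.5, 448.9, -7.6], [325.4, 156.2], 0.81)]
```

View pics/t16b.png

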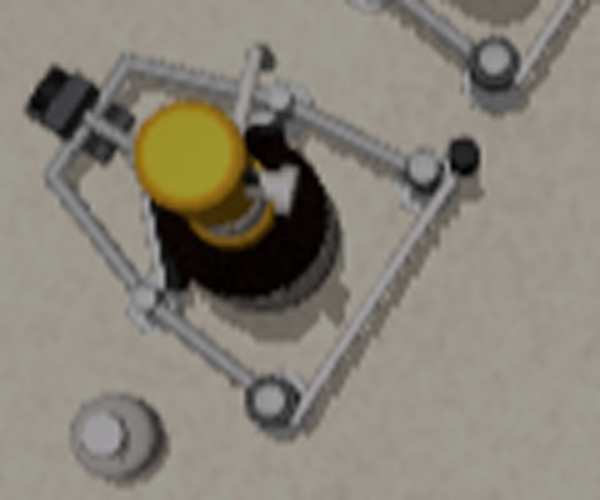

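View pics/s16.png

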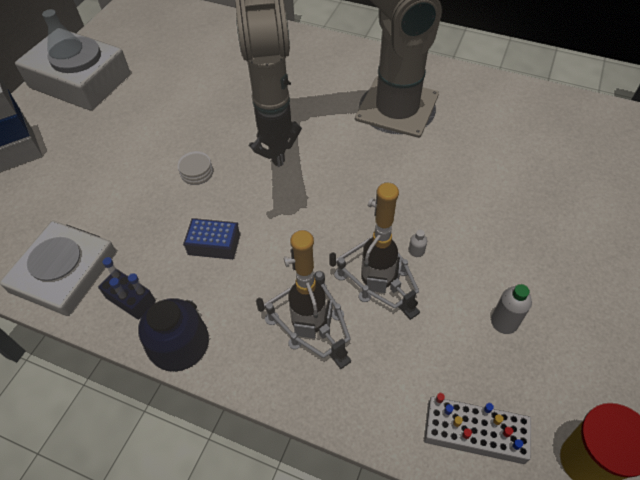

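```bash
python3 -c "
from cell import ctrl
print(ctrl.finish_job())"
```

```text
the job is handed in; nothing more can be done
None
```

I pushed the bottle into the empty bay, seated it on the V stop and swung the retaining bar shut. I handed the job in at about 34 s; no verdict came back.

- **Push:** The bottle slid upright under about 4 to 5 N. It was pushed on the glass by an open finger's outer knuckle, which I estimate touched at about 50 mm, right at the stated limit for safe pushing. I could not get lower because the tool only points down.
- **Seating:** At the stop the push rose to about 12 N while the tool advanced only 0.2 mm more, so the V bore roughly 7 N. Whether it touches both pads rests on this stiff stop and the measured centring; I could not see both pads touching.
- **Bar:** I pushed first on the bar, then on its knob, until the force jumped to about 9 N at the end stop. Then I backed well clear.

**Last checks:**
- **Bottle:** It stands upright at about bay x = 2 to 5 mm. Its y readings were -2.4 to +2.6 mm, within the 5 mm limit.
- **Bar:** It lies across both posts. The knob was found about 4 mm in x and y from its nominal shut place, within the error of my bay pose.
- **Surroundings:** Jar, dishes and tip box were found within a few mm of their starts. The white bottle was found in the top view only, about 3 mm from its start in plan.

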